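# Close the safety switch and key-start the edge burnisher

## Robot

A 6-joint arm with a two-finger parallel gripper is mounted at the origin on a cart in front of the work surface, level with it; the furniture and walls round the work are solid. World frame = base frame: x ahead of the robot, y to its left, z up, the work surface at z = 0. Lengths are in m, angles in degrees, forces in N, time in s.
With the tool pointing down it reaches from about 0.35 to 0.875 m from the base axis. Payload 4.2 kg.
Tool frame: the origin (TCP) lies midway between the tips of the shut fingers; the grasp point (between the pads) lies 19 mm behind it; y points along the fingers, z is the direction in which the jaws open and shut, and the axes are right-handed (so a half turn about y gives the same grasp; the last joint's range is limited). The gripper opens to 87 mm and grips with 3 to 60 N. Pads are 19 mm wide; open, the fingers measure 117 mm over their backs; the gripper's body (75 mm by 190 mm) begins 51 mm behind the grasp point.
Start: joints at [-58.293, 22.042, 0.453, 0, -68.411, -14.817], TCP at [0.182, -0.598, 0.223] pointing down, gripper open.
Joint ranges: [-179.83, 179.83], [-69.29, 118.12], [-61.27, 80.66], [-181.25, 117.63], [-171.15, -9.14], [-177.46, 177.46]. Speed limits (degrees/s): [159.86, 159.86, 180, 180, 180, 180].

## Interface

Orientations are given as [roll, pitch, yaw] about the fixed x, y, z axes, in that order (R = Rz(yaw) Ry(pitch) Rx(roll)).
In Python, from workcell import env gives the robot as it stands. The module is installed in compiled form; this text tells all that it offers. Calls block until the motion is done:
- env.goto(position, orientation): joint-space move of the TCP to a pose.
- env.move_straight(position, rotation=None, rate=0.15, force_limit=None): straight line of the TCP; rotation=None keeps the orientation; rate is the mean speed in m/s. With force_limit (N) it stops when the force on the tool has changed by that much, and returns True; else False.
- env.set_joints(angles): joint-space move.
- env.gripper_to(opening, grasp_force=None): opening from 0.0 (shut) to 1.0 (fully open); grasp_force is the grip in N (None keeps the last); returns when the fingers have stopped.
- env.dwell(seconds).
- env.inverse_kinematics(position, orientation): joint angles nearest the present ones, or None.
- env.read_state(): the state.
- env.grab_frame(name): name is "scene" or "top" or "wrist"; returns a dict with "image" (400x640x3 uint8, blue, green, red), "fx", "fy", "cx", "cy" (pixels), "D" ([k1, k2, p1, p2, k3] as OpenCV has them; the pictures are not rectified), "position" and "orientation" of the camera in the world. Camera axes: x right, y up, looking along -z (the intrinsics and any distortion apply to the point x, -y, -z); pixel columns grow to the right and rows downward; lengths in m; the calibration is good to about 2 mm. A picture is of the moment at which its call begins. There is no depth.
A pose or a line that the arm cannot do raises env.Unreachable and nothing moves.
- env.close_job(): hands the job in, once; it reports no verdict.
Trained networks look in a picture, given as the dict that the camera call returned (one of the last four; its "shot" number tells which), for a name from the list of things; names that differ only in an ending like _2 or _b are one class to them, and where a whole thing is asked for, a point or a joint stands for the part that bears it (a point fixed in the world has none). Each returns a list of dicts, best first, with "score" (0 to 1); they miss things now and then, are a little off and sometimes report something else, mostly with a low value. They report only what shows in the picture. A call takes as long as a camera call.
- env.search_frame(picture, thing): "xyz" ([x, y, z] in m, in world coordinates, good to about 4 mm: the middle of the surface that is visible of it).
- env.trace(picture, thing): "mask" (400x640 bool, what is visible of it).
The state is a dict: "clock": time; "joint_positions": joint angles; "qvel": joint speeds; "joint_torque": joint torques, N m; "position": TCP position; "tool_rot": TCP orientation; "force": force on the tool from outside, world axes, zero at the start; "wrist_torque": the same for the moment, N m; "opening": opening from 0.0 (shut) to 1.0 (fully open).
Only numpy, scipy, OpenCV 4.12 (cv2) and the standard library are available. Lean on these libraries where they do the work, as an engineer would, in place of code of your own. Each camera call takes 0.05 s, during which the arm holds its last target.

## Task

Start the edge burnisher. First turn the eccentric by its upright handle until its high point sits squarely on the safety switch's sprung plunger, the handle pointing straight away from the plunger. Only then turn the key clockwise from off, through run, as far as it goes to start, hold it there for a second, and let it spring back to run; leave the eccentric set and everything else on the bench where it is.

Things in the scene. Friction and masses are not known exactly. Their poses are not given: they have to be found in the camera images.
- burnisher: Edge burnisher, fixed to the bench: steel base plate 240x160x20 mm carrying a grey motor block (its top 111 mm above the bench) with a turned wooden spindle sticking out to its left (+y) side, and on the front half of the plate the eccentric with its handle. Origin: centre of the plate's underside. x points from the eccentric to the motor block, away from the handle's final position; z up.
- cam_axis (a point): Point on the vertical axis of the eccentric, 90 mm above the bench; its axes are those of the burnisher. The eccentric is a steel disc 56 mm across and 16 mm thick (36 to 52 mm above the bench), set 8 mm off this axis. A flat bar (top 62 mm above the bench) leads from the axis, directly away from the disc's high point, to an upright wooden handle.
- handle_grip (a point): Middle of the upright handle of the eccentric, 92 mm above the bench. The handle is a round wooden post 20 to 21 mm across, from 62 to 122 mm above the bench, 75 mm from the eccentric's axis. It is free all round; about 2 N sideways turns it, up to 3 N while the plunger is being pressed.
- cam (a joint): Turn of the eccentric (rad), anticlockwise from above positive, from -0.9 to 2.3. At 0 the high point is squarely on the plunger and the handle points straight away from the plunger (to the burnisher's -x). It starts between 1.4 and 2.1, the handle out to the burnisher's right side (-y); turn it clockwise from above. There is no stop at 0: it turns on past it. It stays where it is left.
- plunger_face (a point): Centre of the flat steel face (30 mm wide, 16 mm high, 44 mm above the bench) of the safety switch's sprung plunger, between the eccentric and the motor block; it points to the burnisher's -x.
- plunger (a joint): How far the plunger is pushed in (m): 0 when free, about 0.005 when the eccentric's high point is on it; the spring pushes back with about 7 N then. The eccentric first touches it at about 1.2 rad.
- key_station: Key station, fixed to the bench: grey box 130x130x60 mm with the key standing on its top. Origin: centre of its underside; z up. Raised bars on the top mark where the key's near end points: one bar at the middle of its front (-x) edge for off, two bars for run, three bars for start.
- key_axis (a point): Point on the vertical axis of the key, at half the height of its broad bow, 100 mm above the bench; its axes are those of the key station.
- key_near_end (a point): Middle of the outer edge of that end of the key's bow which points to the one bar (-x of the key station) when off, 100 mm above the bench, 45 mm from the key's axis. The bow is an upright steel blade 90 mm long, 9 mm thick, 84 to 116 mm above the bench, centred on the axis, free on both sides; push it near an end.
- key_run (a joint): Turn of the key's barrel (rad), clockwise from above positive: 0 off, 0.8 run, where it meets a stop. It stays where it is left (0.07 N m of friction). Starts between 0 and 0.1.
- key_start (a joint): Further, sprung turn of the key past run (rad), clockwise from above positive: 0 released, 0.6 fully at start (a stop). The bow's whole turn from off is key_run plus key_start. The spring needs 0.15 N m to leave 0 and 0.29 N m at the stop (about 8 N pushed 35 mm from the axis); let go, the key returns to 0 by itself while key_run stays at run.
- fob_blank: leather key fob blank, 28x95x5 mm, lying on the bench just in front of the burnisher. A bystander; origin at its underside.
- wax_pot: white round pot with lid, 50 mm across, 57 mm high, in front of the key station. A bystander; origin at its underside.
- dome_anvil: round dark steel puck, 50 mm across, 14 mm high, at the middle of the bench behind the work. A bystander; origin at its underside.
- beeswax: beeswax cake, 35x52x19 mm, at the middle of the bench in front of the work. A bystander; origin at its underside.

How it is judged:
By the outcome, as a careful person would: the job done as asked, in the order asked, and still so for the second after the job is handed in, with the robot touching nothing.
It also fails if it takes over 56 s, if anything falls off the work surface, if the arm or the gripper's body presses on something with over 40 N, if the wrist force passes 120 N, or if a joint passes its speed limit or range.

## Working session

There is one attempt and no reset: what is moved stays moved. The work goes in short steps, each a Python script; the robot and the scene stay as the last script left them, time stands still between calls to the robot, and variables do not carry over. Pictures are saved under pics/ and viewed, and the job is handed in when it is done.

```bash
mkdir -p pics
cat > h.py <<'E'
import numpy as np,cv2,json
from workcell import env
from scipy.spatial.transform import Rotation as R
def ray(p,u,v):
    K=np.array([[p["fx"],0,p["cx"]],[0,p["fy"],p["cy"]],[0,0,1]])
    q=cv2.undistortPoints(np.array([[[u,v]]],float),K,np.array(p["D"],float))[0,0]
    d=np.array([q[0],-q[1],-1.0])
    o=np.array(p["orientation"],float)
    M=o if o.shape==(3,3) else R.from_euler('xyz',o,degrees=True).as_matrix()
    return np.array(p["position"]),M@d
def onz(p,u,v,z):
    c,d=ray(p,u,v); return c+d*(z-c[2])/d[2]
def proj(p,X):
    K=np.array([[p["fx"],0,p["cx"]],[0,p["fy"],p["cy"]],[0,0,1]])
    M=R.from_euler('xyz',p["orientation"],degrees=True).as_matrix()
    c=M.T@(np.array(X)-np.array(p["position"])); c=np.array([c[0],-c[1],-c[2]])
    return cv2.projectPoints(c.reshape(1,1,3),np.zeros(3),np.zeros(3),K,np.array(p["D"],float))[0][0,0]
E
python3 - <<'E'
from h import *
s=env.read_state(); print(s["clock"],s["position"],s["tool_rot"],s["force"])
for n in ["scene","top"]:
    p=env.grab_frame(n); cv2.imwrite(f"pics/{n}0.png",p["image"]); print(n,p["position"],p["orientation"],p["fx"],p["D"])
    for t in ["burnisher","cam_axis","handle_grip","plunger_face","key_station","key_axis","key_near_end","wax_pot","fob_blank","beeswax","dome_anvil"]:
        r=env.search_frame(p,t)
        print(t,[(np.round(a["xyz"],3).tolist(),round(a["score"],2),np.round(proj(p,a["xyz"])).tolist()) for a in r[:2]])
print(env.read_state()["clock"])
E
```

```text
0.0 [ 0.18142498 -0.59744447  0.22144211] [-8.98713115e+01  5.08078540e-03  1.68782663e+01] [ 0.26121673 -0.35526144  0.22517937]
scene [-0.19236738  0.96312466  0.73829998] [  62.75441387   -0.43736359 -141.04653294] 486.15887622535257 [0.03106004 0.         0.         0.         0.        ]
burnisher [([0.575, -0.166, 0.042], 0.59, [360.0, 193.0])]
cam_axis [([0.569, -0.166, 0.04], 0.86, [362.0, 194.0])]
handle_grip [([0.49, -0.192, 0.056], 0.66, [388.0, 194.0])]
plunger_face []
key_station [([0.53, 0.251, 0.062], 0.9, [278.0, 250.0])]
key_axis [([0.526, 0.256, 0.061], 0.57, [278.0, 251.0]), ([0.544, 0.234, 0.097], 0.53, [278.0, 233.0])]
key_near_end [([0.542, 0.237, 0.102], 0.56, [278.0, 232.0])]
wax_pot [([0.437, 0.224, 0.044], 0.69, [314.0, 265.0])]
fob_blank [([0.491, -0.19, 0.058], 0.71, [388.0, 193.0]), ([0.568, -0.166, 0.042], 0.53, [362.0, 193.0])]
beeswax [([0.569, -0.165, 0.042], 0.75, [362.0, 193.0])]
dome_anvil [([0.727, 0.009, 0.016], 0.65, [287.0, 205.0])]
top [ 0.52972691 -0.00752621  1.15093257] [  3.42707106  -0.99019425 -89.3858886 ] 397.1169696811741 [0.02112195 0.         0.         0.         0.        ]
burnisher []
cam_axis [([0.56, -0.182, 0.047], 0.63, [374.0, 217.0])]
handle_grip [([0.492, -0.189, 0.052], 0.59, [376.0, 242.0])]
plunger_face [([0.56, -0.183, 0.046], 0.73, [374.0, 218.0])]
key_station [([0.551, 0.23, 0.058], 0.91, [224.0, 219.0])]
key_axis [([0.554, 0.226, 0.058], 0.75, [226.0, 218.0])]
key_near_end [([0.552, 0.228, 0.117], 0.74, [220.0, 218.0])]
wax_pot [([0.45, 0.21, 0.052], 0.79, [231.0, 256.0]), ([0.74, 0.002, 0.017], 0.58, [308.0, 154.0])]
fob_blank [([0.415, -0.147, 0.001], 0.75, [359.0, 268.0])]
beeswax [([0.404, 0.018, 0.02], 0.6, [301.0, 272.0])]
dome_anvil [([0.742, 0.003, 0.016], 0.75, [308.0, 154.0])]
1.2
```

Run:
```python
import cv2
a=cv2.imread("pics/top0.png");b=cv2.imread("pics/scene0.png")
c=cv2.resize(a[140:290,180:440],None,fx=3,fy=3,interpolation=cv2.INTER_CUBIC);cv2.imwrite("pics/top0z.png",c);print(c.shape)
c=cv2.resize(b[130:300,220:480],None,fx=3,fy=3,interpolation=cv2.INTER_CUBIC);cv2.imwrite("pics/scene0z.png",c)
```

```text
(450, 780, 3)
```

View pics/top0z.png

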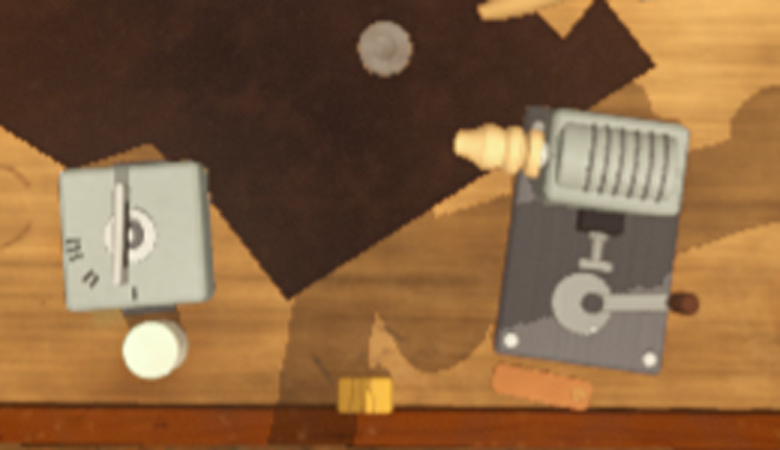

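View pics/scene0z.png

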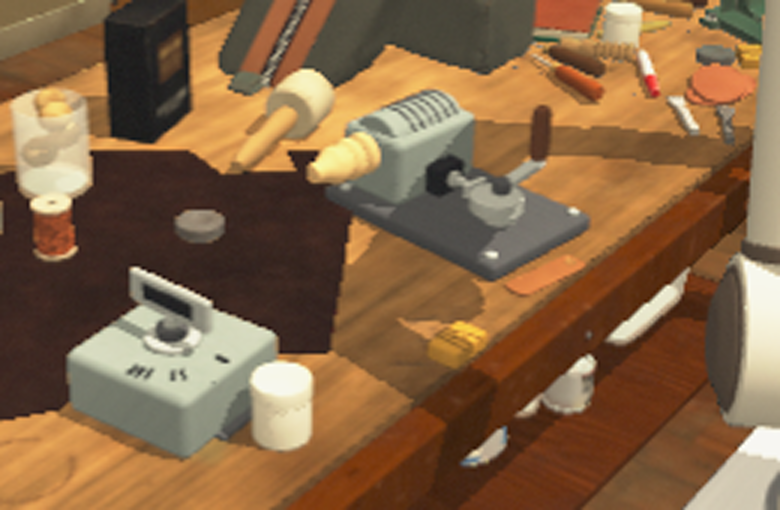

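Run:
```python
from h import *
p=env.grab_frame("top")
f=lambda u,v,z: onz(p,180+(u+.5)/3-.5,140+(v+.5)/3-.5,z)
for n,u,v,z in [("plateTL",527,107,.02),("plateBL",497,352,.02),("plateBR",660,374,.02),("hub",594,303,.062),("handle",686,303,.122),("screwL",511,340,.02),("screwR",649,359,.02),("plungerface",598,267,.05),
 ("kTL",60,172,.06),("kTR",207,162,.06),("kBR",213,302,.06),("kBL",69,311,.06),("bowfar",120,183,.116),("bownear",121,284,.116),("bossctr",129,235,.07)]:
    print(n,f(u,v,z).round(4))
print(env.inverse_kinematics([0.54,-.2,.30],[-90,0,0]))
env.goto([0.50,-.2,.30],[-90,0,-5]); 
q=env.grab_frame("wrist"); cv2.imwrite("pics/w1.png",q["image"]); print(q["position"],q["orientation"],q["fx"])
for t in ["cam_axis","handle_grip","plunger_face"]:
    r=env.search_frame(q,t); print(t,[(np.round(a["xyz"],3).tolist(),round(a["score"],2),np.round(proj(q,a["xyz"])).tolist()) for a in r[:2]])
print(env.read_state()["clock"])
```

```text
plateTL [ 0.6811 -0.1334  0.02  ]
plateBL [ 0.4479 -0.1062  0.02  ]
plateBR [ 0.4289 -0.2604  0.02  ]
hub [ 0.4963 -0.1909  0.062 ]
handle [ 0.499  -0.2603  0.122 ]
screwL [ 0.4593 -0.1194  0.02  ]
screwR [ 0.4428 -0.2501  0.02  ]
plungerface [ 0.5291 -0.1965  0.05  ]
kTL [0.6104 0.2976 0.06  ]
kTR [0.6212 0.1643 0.06  ]
kBR [0.4936 0.1561 0.06  ]
kBL [0.4843 0.2858 0.06  ]
bowfar [0.5973 0.2301 0.116 ]
bownear [0.5102 0.227  0.116 ]
bossctr [0.5534 0.2314 0.07  ]
[-4.21183472e+00  1.47238415e+01  9.41402691e-01 -2.54444375e-14
 -7.62175612e+01 -8.57881653e+01]
[ 0.42810721 -0.19519128  0.46188743] [-1.51077255e+01 -9.81048651e-03  8.50236481e+01] 346.9092508332579
cam_axis [([0.529, -0.195, 0.016], 0.57, [332.0, 187.0])]
handle_grip [([0.49, -0.196, 0.06], 0.73, [330.0, 162.0]), ([0.447, 0.193, 0.02], 0.39, [632.0, 99.0])]
plunger_face [([0.53, -0.197, 0.055], 0.78, [332.0, 195.0])]
3.3167
```

View pics/w1.png

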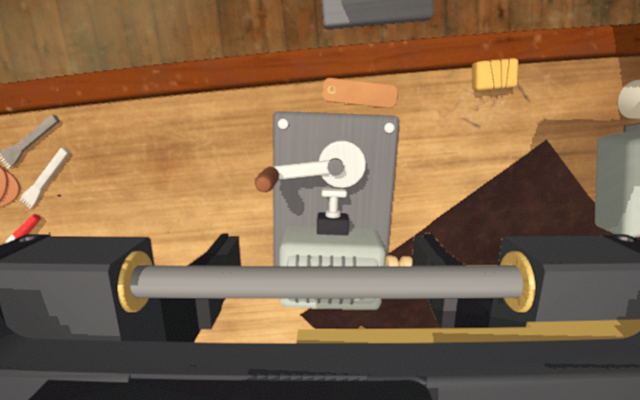

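Run:
```python
from h import *
a=cv2.imread("pics/w1.png");cv2.imwrite("pics/w1z.png",cv2.resize(a[100:250,240:420],None,fx=4,fy=4,interpolation=cv2.INTER_CUBIC))
```

```text
(no output)
```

View pics/w1z.png

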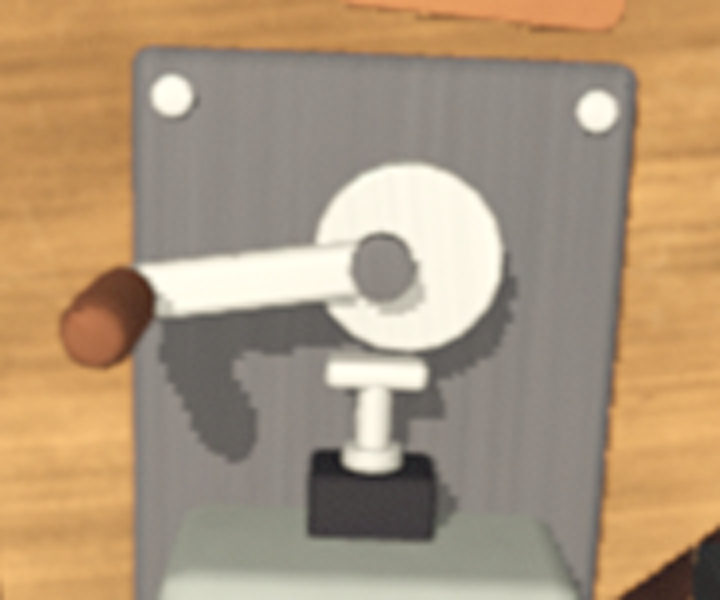

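Run:
```python
from h import *
q=env.grab_frame("wrist")
g=lambda u,v,z: onz(q,240+(u+.5)/4-.5,100+(v+.5)/4-.5,z)
for n,u,v,z in [("hub62",384,266,.062),("hub70",384,266,.070),("htop",94,335,.122),("disc",410,258,.052),("sL",597,111,.02),("sR",171,96,.02),("plFace",377,362,.052),("TL",136,52,.02),("TR",633,66,.02)]: print(n,g(u,v,z).round(4))
```

```text
hub62 [ 0.4944 -0.1897  0.062 ]
hub70 [ 0.4931 -0.1898  0.07  ]
htop [ 0.4954 -0.2643  0.122 ]
disc [ 0.4943 -0.1816  0.052 ]
sL [ 0.4583 -0.1188  0.02  ]
sR [ 0.4422 -0.251   0.02  ]
plFace [ 0.5251 -0.194   0.052 ]
TL [ 0.4279 -0.2602  0.02  ]
TR [ 0.4455 -0.107   0.02  ]
```

```bash
cat >> h.py <<'E'
AX=np.array([0.4945,-0.1900]); YB=-6.9
def hp(phi,z,r=0.075): return [AX[0]+r*np.cos(np.radians(phi)),AX[1]+r*np.sin(np.radians(phi)),z]
def st(m=""):
    s=env.read_state(); print(m,round(s["clock"],2),np.round(s["position"],4),np.round(s["tool_rot"],1),np.round(s["force"],1),round(s["opening"],3))
    return s
E
python3 - <<'E'
from h import *
ph=271.3
env.gripper_to(0.6)
env.goto(hp(ph,0.2),[-90,0,ph-180])
st()
print(env.move_straight(hp(ph,0.073),rate=0.15,force_limit=8))
st()
p=env.grab_frame("scene"); cv2.imwrite("pics/s1.png",cv2.resize(p["image"][80:260,260:500],None,fx=3,fy=3))
q=env.grab_frame("wrist"); cv2.imwrite("pics/w2.png",q["image"])
E
```

```text
5.82 [ 0.4964 -0.2649  0.2002] [-90.    0.   91.3] [-0.  -0.2  0.8] 0.599
False
 6.82 [ 0.497  -0.2652  0.0739] [-90.1   0.   91.3] [-0.  -0.2  0.6] 0.601
```

View pics/s1.png

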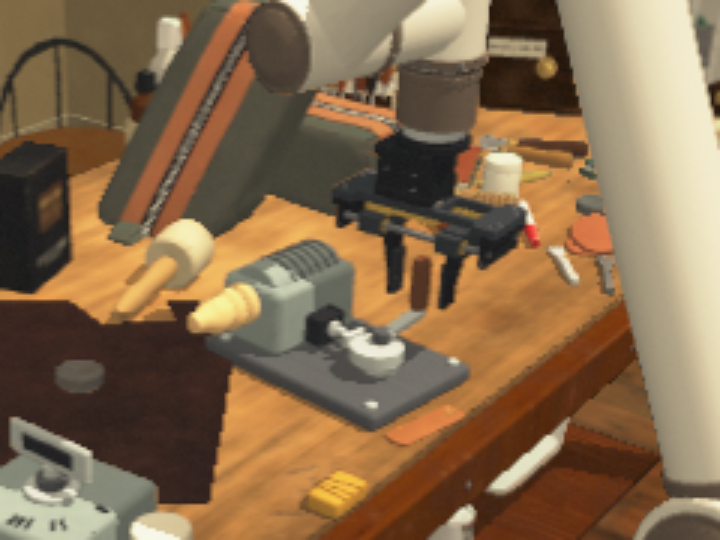

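View pics/w2.png

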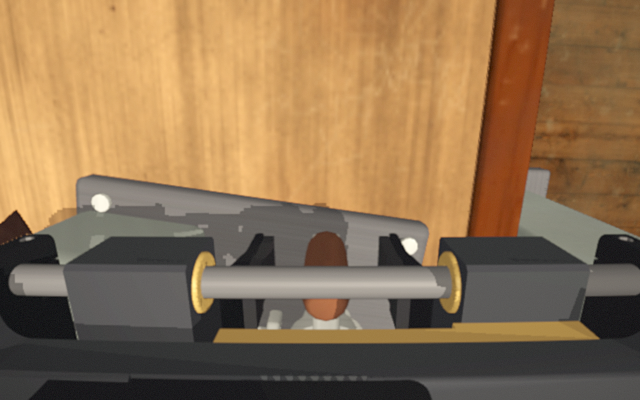

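The handle at (325,275) in the wrist view stands centred between the fingers (about 262 and 395). Next I grip it and turn it.

Run:
```python
from h import *
env.gripper_to(0.0,12); st("grip")
end=180+YB
for ph in np.linspace(271.3,end,9)[1:]:
    env.move_straight(hp(ph,0.073),[-90,0,ph-180],rate=0.08); st(round(ph,1))
p=env.grab_frame("scene"); cv2.imwrite("pics/s2.png",cv2.resize(p["image"][80:260,260:500],None,fx=3,fy=3))
```

```text
grip 7.58 [ 0.4965 -0.2651  0.0731] [-90.    0.   91.3] [ 0.5 -0.1 -0. ] 0.224
259.0 7.94 [ 0.4803 -0.2635  0.0731] [-90.   -0.   79.2] [ 0.8  0.7 -0. ] 0.227
246.8 8.31 [ 0.4654 -0.2588  0.0731] [-90.  -0.  67.] [ 0.9  2.5 -0.3] 0.227
234.5 8.68 [ 0.4516 -0.251   0.073 ] [-90.   -0.   54.7] [1.9 2.4 0.4] 0.226
222.2 9.04 [ 0.4397 -0.2404  0.073 ] [-90.   -0.   42.5] [ 2.2  3.  -0. ] 0.226
209.9 9.41 [ 0.4302 -0.2276  0.073 ] [-90.   -0.   30.2] [ 3.4  3.5 -1.3] 0.221
197.6 9.78 [ 0.4237 -0.213   0.073 ] [-90.   -0.   17.9] [ 3.7  1.9 -2.3] 0.229
185.4 10.14 [ 0.4204 -0.1973  0.0731] [-90.   -0.    5.6] [ 3.5  1.6 -2.2] 0.224
173.1 10.51 [ 0.4204 -0.1813  0.0731] [-90.   -0.   -6.7] [ 4.2 -0.2 -2.9] 0.224
```

View pics/s2.png

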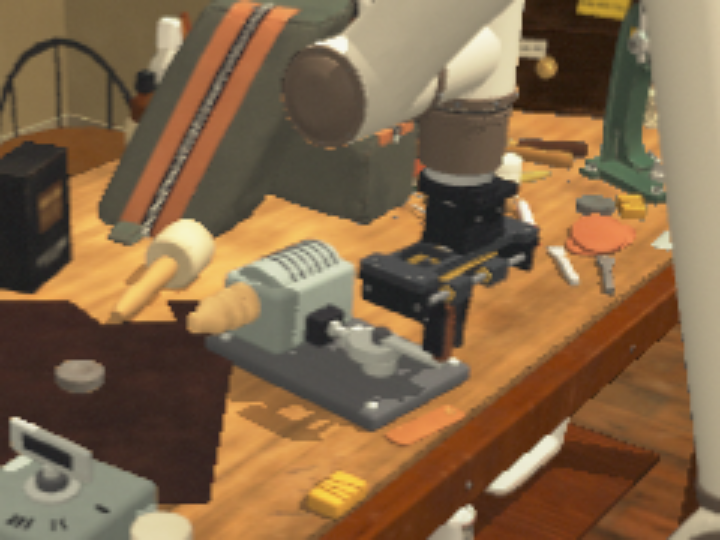

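Run:
```python
from h import *
env.dwell(0.2); st()
env.gripper_to(0.6); st()
env.move_straight(hp(173.1,0.2),rate=0.2)
env.goto([0.50,-.2,.30],[-90,0,-6.9]); env.dwell(0.3); st()
q=env.grab_frame("wrist"); cv2.imwrite("pics/w3.png",cv2.resize(q["image"][100:250,240:420],None,fx=4,fy=4,interpolation=cv2.INTER_CUBIC)); print(q["position"],q["orientation"])
p=env.grab_frame("top"); cv2.imwrite("pics/t3.png",cv2.resize(p["image"][180:300,180:440],None,fx=3,fy=3,interpolation=cv2.INTER_CUBIC))
```

```text
10.76 [ 0.4203 -0.1813  0.073 ] [-90.   -0.   -6.8] [ 4.3 -0.1 -3.7] 0.226
 11.6 [ 0.42  -0.181  0.073] [-90.    0.   -6.9] [ 1.  -0.4 -0.2] 0.601
 13.27 [ 0.4992 -0.1998  0.2993] [-90.    0.1  -6.9] [-0.5  0.8 -0.2] 0.601
[ 0.42804866 -0.19226261  0.46139293] [-1.50331125e+01 -1.67458903e-02  8.31743274e+01]
```

View pics/w3.png

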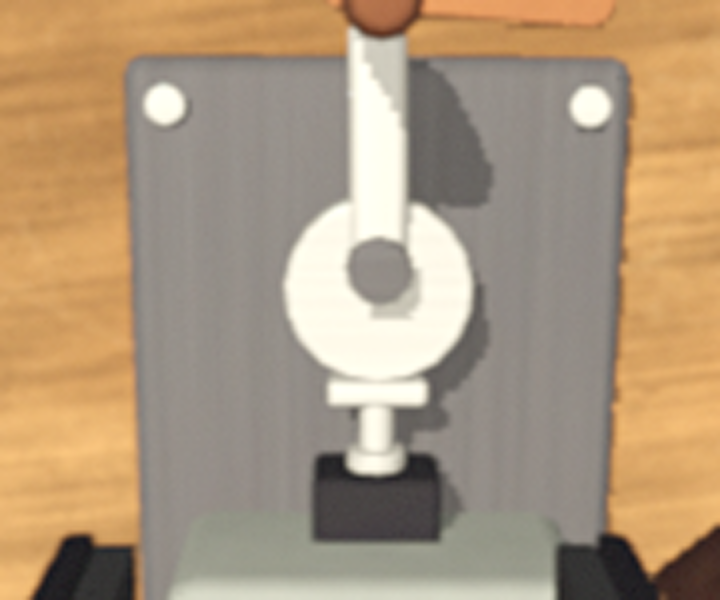

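Run:
```python
from h import *
q=env.grab_frame("wrist")
g=lambda u,v,z: onz(q,240+(u+.5)/4-.5,100+(v+.5)/4-.5,z)
im=q["image"].astype(float)
hub=g(380,271,.066);bar=g(378,45,.062);sL=g(590,106,.02);sR=g(165,104,.02);disc=g(379,289,.052)
# full res row profile
for r in range(110,155,8): print(r, im[r,322:348].mean(1).astype(int).tolist())
for n,x in [("hub",hub),("bar",bar),("disc",disc),("sL",sL),("sR",sR)]: print(n,x.round(4))
d=hub-bar; print("bar yaw",np.degrees(np.arctan2(d[1],d[0]))); e=sL-sR; print("plate yaw",np.degrees(np.arctan2(-e[0],e[1])))
c=env.trace(q,"handle_grip"); print(c[0]["score"] if c else None)
if c:
  m=c[0]["mask"]; ys,xs=np.where(m); print(xs.min(),xs.max(),ys.min(),ys.max(),xs.mean(),ys.mean())
cv2.imwrite("pics/w4.png",q["image"])
```

```text
110 [144, 144, 145, 141, 159, 202, 230, 247, 241, 218, 202, 197, 194, 190, 190, 195, 199, 195, 179, 161, 144, 143, 145, 145, 146, 144]
118 [144, 145, 144, 141, 151, 195, 232, 249, 252, 252, 239, 211, 198, 198, 198, 200, 200, 194, 179, 147, 112, 99, 101, 101, 102, 103]
126 [143, 144, 142, 139, 146, 184, 226, 248, 252, 252, 251, 251, 251, 251, 249, 230, 203, 191, 177, 146, 111, 101, 100, 103, 102, 103]
134 [144, 142, 142, 140, 144, 182, 223, 247, 251, 252, 251, 251, 250, 250, 250, 250, 250, 244, 222, 174, 117, 97, 99, 100, 103, 104]
142 [141, 141, 141, 139, 143, 180, 222, 246, 251, 252, 251, 251, 250, 250, 249, 250, 250, 243, 220, 172, 115, 97, 99, 101, 102, 104]
150 [151, 166, 189, 204, 213, 219, 232, 245, 250, 252, 251, 250, 250, 249, 249, 249, 249, 241, 215, 178, 155, 165, 167, 146, 119, 102]
hub [ 0.4951 -0.1902  0.066 ]
bar [ 0.4323 -0.1835  0.062 ]
disc [ 0.5029 -0.191   0.052 ]
sL [ 0.4589 -0.1188  0.02  ]
sR [ 0.4426 -0.2506  0.02  ]
bar yaw -6.056154703494248
plate yaw -7.067609444100476
None
```

View pics/w4.png

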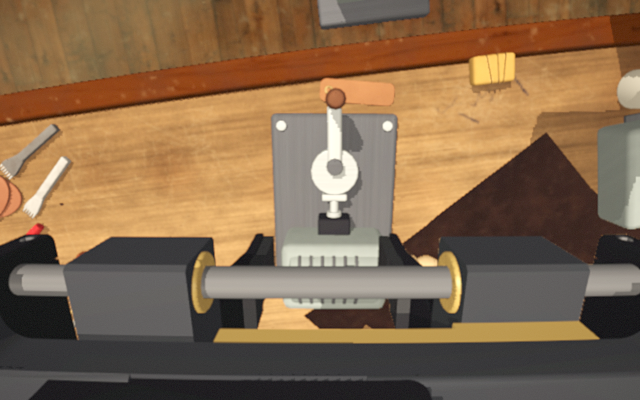

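View pics/t3.png

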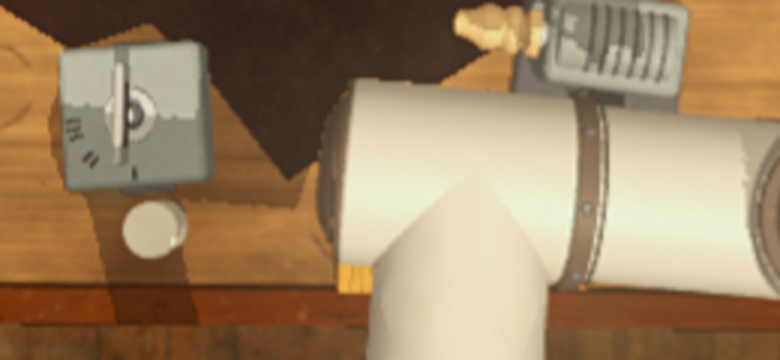

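Run:
```python
from h import *
env.goto([0.55,.225,.30],[-90,0,4]); env.dwell(0.2); st()
q=env.grab_frame("wrist"); cv2.imwrite("pics/w5.png",q["image"]); cv2.imwrite("pics/w5z.png",cv2.resize(q["image"][100:250,240:420],None,fx=4,fy=4,interpolation=cv2.INTER_CUBIC)); print(q["position"],q["orientation"])
import pickle; pickle.dump({k:q[k] for k in q},open("q5.pkl","wb"))
```

```text
15.24 [0.5503 0.224  0.3001] [-90.   -0.    3.9] [-0.3  0.  -0.9] 0.598
[0.478413   0.21826031 0.46217783] [-1.51420687e+01 -1.02954363e-02  9.39805949e+01]
```

View pics/w5z.png

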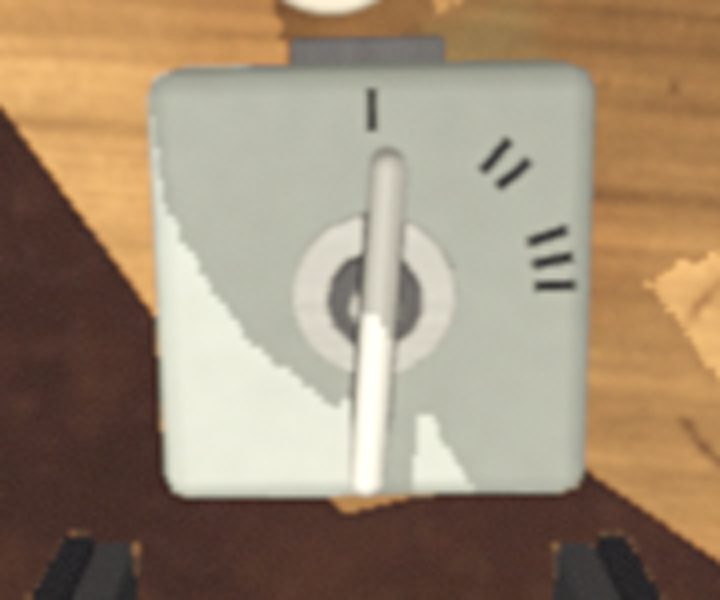

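Run:
```python
from h import *
import pickle
q=pickle.load(open("q5.pkl","rb"))
g=lambda u,v,z: onz(q,240+(u+.5)/4-.5,100+(v+.5)/4-.5,z)
for n,u,v,z in [("near",388,150,.116),("far",367,492,.116),("ring",374,296,.063),("bar1",372,109,.06),("cBL",594,66,.06),("cBR",150,70,.06),("cTR",164,494,.06),("cTL",583,490,.06)]: print(n,g(u,v,z).round(4))
a=g(388,150,.116);b=g(367,492,.116);d=b-a;print((a+b)/2,np.linalg.norm(d),np.degrees(np.arctan2(d[1],d[0])))
```

```text
near [0.5057 0.2308 0.116 ]
far [0.5946 0.2321 0.116 ]
ring [0.5521 0.2318 0.063 ]
bar1 [0.4989 0.2274 0.06  ]
cBL [0.4825 0.289  0.06  ]
cBR [0.4924 0.164  0.06  ]
cTR [0.6183 0.1725 0.06  ]
cTL [0.6082 0.3002 0.06  ]
[0.55011386 0.23143035 0.116     ] 0.08889366219238518 0.8717989041525647
```

```bash
cat >> h.py <<'E'
K=np.array([0.551,0.231])
def kp(phi,off,z=0.080,r=0.036):
    f=np.radians(phi); p=K+r*np.array([np.cos(f),np.sin(f)])+off*np.array([np.sin(f),-np.cos(f)])
    return [p[0],p[1],z]
def ft(phi):
    s=env.read_state(); f=np.radians(phi); F=np.array(s["force"]); return round(s["clock"],2),round(float(F[0]*np.sin(f)-F[1]*np.cos(f)),1),np.round(F,1)
E
python3 - <<'E'
from h import *
env.gripper_to(0.5)
env.goto(kp(181,0,.2),[-90,0,-179]); st()
print(env.inverse_kinematics(kp(100,.0173),[-90,0,100]))
print(env.move_straight(kp(181,0),rate=0.12,force_limit=6)); st()
q=env.grab_frame("wrist"); cv2.imwrite("pics/w6.png",q["image"])
p=env.grab_frame("scene"); cv2.imwrite("pics/s6.png",cv2.resize(p["image"][130:300,180:420],None,fx=3,fy=3))
E
```

```text
18.36 [0.5151 0.2304 0.2001] [ -90.    0. -179.] [ 0.  -0.5 -0.2] 0.497
[ 40.48536118  29.22406573 -10.07169172   0.         -50.70424255
 -30.48536118]
False
 19.51 [0.5155 0.2308 0.0808] [-9.01e+01  1.00e-01 -1.79e+02] [ 0.3  0.3 -0.6] 0.5
```

View pics/w6.png

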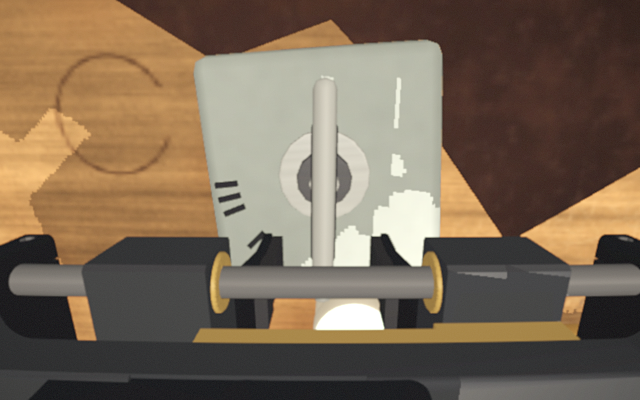

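View pics/s6.png

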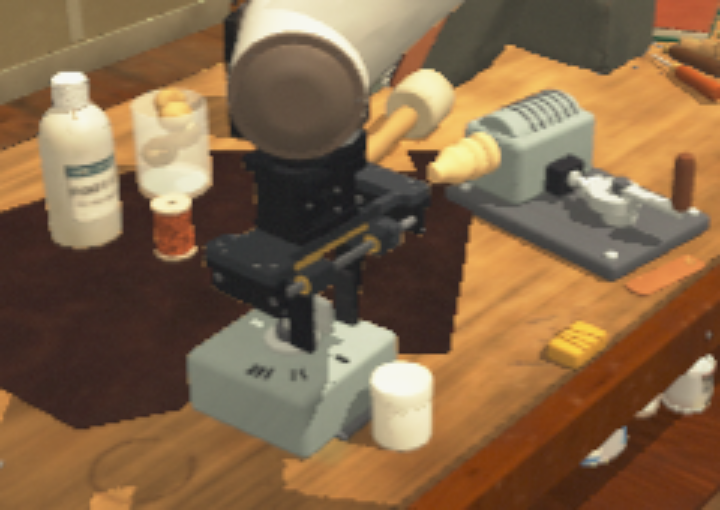

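Run:
```python
from h import *
env.move_straight(kp(181,.0160),rate=0.08,force_limit=8); print(ft(181))
for ph in [173,165,157,149,142]:
    env.move_straight(kp(ph,.0173),[-90,0,ph],rate=0.08); print(ph,ft(ph))
    if abs(ft(ph)[1])>15: break
q=env.grab_frame("wrist"); cv2.imwrite("pics/w7.png",q["image"])
```

```text
(19.96, -0.6, array([ 0.2, -0.6,  1. ]))
173 (20.25, -0.4, array([-0.4, -0.4, -0.2]))
165 (20.54, -0.3, array([-0.8, -0.1, -1.6]))
157 (20.83, -1.5, array([-0.8, -1.3,  0.1]))
149 (21.12, -1.7, array([-1.3, -1.2, -0.3]))
142 (21.4, -1.2, array([-1.6, -0.3, -1.2]))
```

View pics/w7.png

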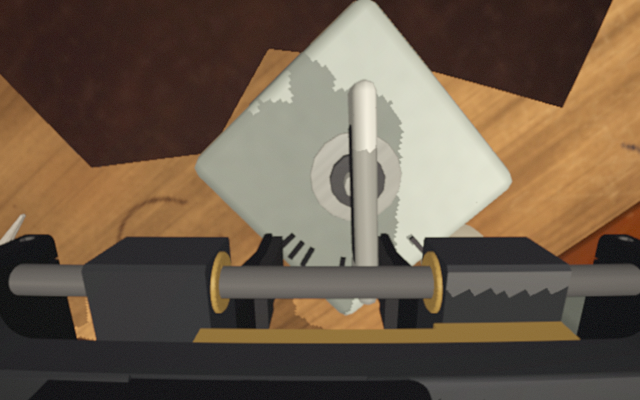

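Run:
```python
from h import *
ph=142
while ph>96:
    ph-= 6 if ph>112 else 1.0
    env.move_straight(kp(ph,.0173),[-90,0,ph],rate=0.08); r=ft(ph); print(ph,r)
    if abs(r[1])>15: break
env.dwell(0.2); print(ft(ph))
q=env.grab_frame("wrist"); cv2.imwrite("pics/w8.png",q["image"])
```

```text
136 (21.71, -1.5, array([-1.6, -0.5, -0.3]))
130 (21.97, -3.7, array([-3.5, -1.6,  1.5]))
124 (22.23, -5.3, array([-5.7, -1. ,  1.3]))
118 (22.48, -4.9, array([-5.4, -0.4,  1.5]))
112 (22.74, -6.2, array([-6.5, -0.5,  3. ]))
111.0 (22.99, -6.1, array([-6.7,  0.4,  2.4]))
110.0 (23.24, -5.7, array([-6.2,  0.4,  2.2]))
109.0 (23.49, -6.5, array([-7.3,  1.2,  2.3]))
108.0 (23.74, -5.2, array([-6. ,  1.7,  3.4]))
107.0 (23.99, -6.7, array([-7.2,  0.5,  3.2]))
106.0 (24.24, -7.1, array([-7.9,  1.6,  1.7]))
105.0 (24.49, -6.1, array([-6.8,  1.8,  2.2]))
104.0 (24.74, -7.5, array([-8.1,  1.3,  2.9]))
103.0 (24.99, -7.1, array([-7.5,  1. ,  2.1]))
102.0 (25.24, -6.5, array([-6.9,  1.3,  2.8]))
101.0 (25.49, -6.8, array([-7.4,  2.4,  3.2]))
100.0 (25.74, -6.6, array([-7.1,  2.2,  2.4]))
99.0 (25.99, -9.1, array([-9.5,  1.9,  3.8]))
98.0 (26.24, -10.6, array([-11. ,   2.6,   4.6]))
97.0 (26.49, -12.5, array([-12.9,   2.3,   5.7]))
96.0 (26.74, -12.9, array([-13.2,   2.6,   6. ]))
(26.94, -12.9, array([-13.1,   1.2,   7. ]))
```

View pics/w8.png

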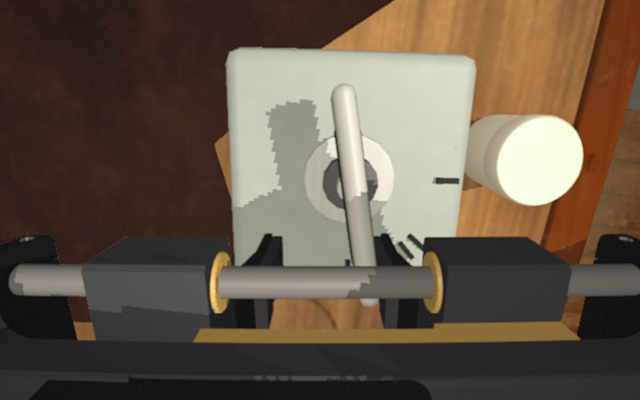

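Run:
```python
from h import *
env.dwell(1.3); print(ft(96))
for ph,o in [(104,.0173),(112,.015),(120,.012),(128,.008),(138,.001)]:
    env.move_straight(kp(ph,o),[-90,0,ph],rate=0.12); print(ph,ft(ph))
env.dwell(0.3); print(ft(138))
q=env.grab_frame("wrist"); cv2.imwrite("pics/w9.png",q["image"])
```

```text
(28.29, -13.6, array([-14. ,   2.3,   6.3]))
104 (28.58, -6.3, array([-6.8,  1. ,  2.9]))
112 (28.88, -5.3, array([-5.4, -0.7,  1.9]))
120 (29.17, -4.2, array([-3.8, -1.8,  0.5]))
128 (29.46, 0.5, array([0.4, 0.4, 0.7]))
138 (29.78, -0.4, array([-0.2, -0.4,  0. ]))
(30.08, 0.1, array([ 0.9, -0.6, -0.8]))
```

View pics/w9.png

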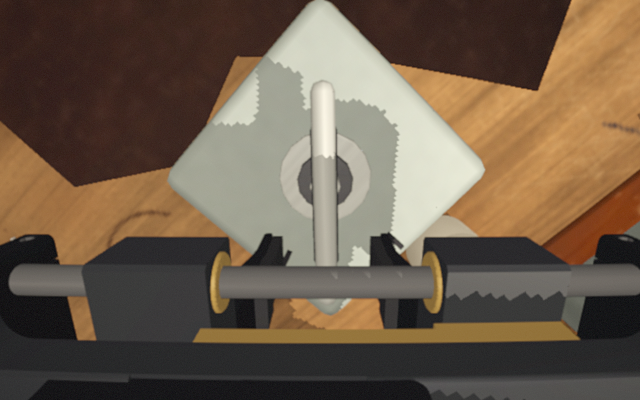

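The key has sprung back to about 138° and sits centred and free in the jaws (column 323). I'll lift off, move away and do the final check.

Run:
```python
from h import *
env.move_straight(kp(138,.001,.25),rate=0.15); st()
env.goto([0.25,-0.45,.32],[-90,0,0]); env.dwell(0.3); st()
p=env.grab_frame("top"); cv2.imwrite("pics/t9.png",cv2.resize(p["image"][140:290,180:440],None,fx=3,fy=3,interpolation=cv2.INTER_CUBIC))
f=lambda u,v,z: onz(p,180+(u+.5)/3-.5,140+(v+.5)/3-.5,z)
for t in ["wax_pot","fob_blank","beeswax","dome_anvil"]:
    r=env.search_frame(p,t); print(t,[(np.round(a["xyz"],3).tolist(),round(a["score"],2)) for a in r[:1]])
```

```text
31.42 [0.5244 0.2555 0.2489] [-89.9  -0.  138. ] [0.4 1.6 0. ] 0.499
 34.4 [ 0.2503 -0.4499  0.32  ] [-90.   0.   0.] [-0.5  0.  -0.2] 0.497
wax_pot [([0.449, 0.21, 0.055], 0.65)]
fob_blank [([0.418, -0.144, 0.002], 0.77)]
beeswax [([0.408, 0.018, 0.02], 0.68)]
dome_anvil [([0.742, 0.006, 0.018], 0.63)]
```

View pics/t9.png

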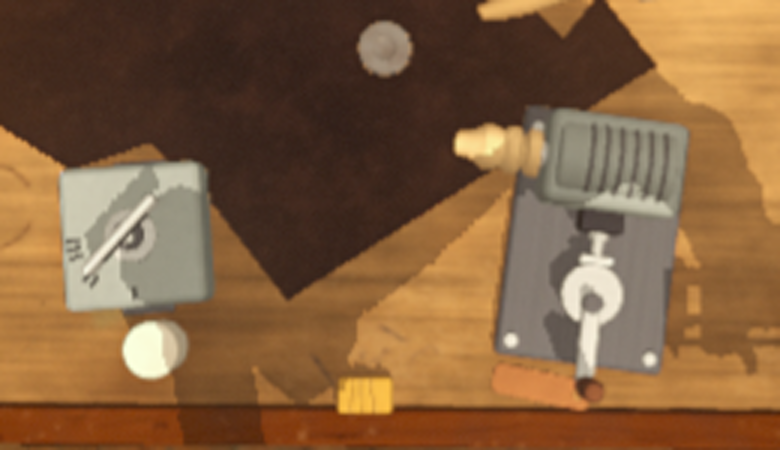

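Run:
```python
from h import *
env.close_job(); st()
```

```text
the job is handed in; nothing more can be done
the job is handed in; nothing more can be done
```

The burnisher was started in the order asked, and the job was handed in at about 34.5 s of the 56 s allowed.

- **Eccentric:** I gripped the upright handle and turned it clockwise from about 1.7 rad until it pointed straight away from the plunger, then let go. In the wrist picture the bar lay within about 1° of the plate's direction (‑6.1° against ‑7.1°). The disc sat squarely on the plunger, and the final top view still showed it set.
- **Key:** I pushed the bow with one pad from off, through run, to the start stop. The stop showed as the push rising from about 7 N to 13 N. I held it there for about 1.5 s, then backed off.
- **Return to run:** The key sprang back to about 138° in world terms (138.5° expected for run) and stood free between the open jaws before I lifted away.
- **Bystanders:** The wax pot, fob blank, beeswax cake and dome anvil were all found within 4 mm of where they started, which is the detector's own accuracy. The arm was clear of everything at hand-in.

One check failed: the trained network could not find the handle in the wrist picture after the turn. I measured its angle from the bar and plate screws instead.

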